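# Draw the sprung length gauge to its mark and hold

### The arm

A 6-joint arm with a two-finger parallel gripper is mounted at the origin on the work surface. World frame = base frame: x ahead of the robot, y to its left, z up, the work surface at z = 0. Lengths are in m, angles in rad, forces in N, time in s.
With the tool pointing down it reaches from about 0.375 to 0.975 m from the base axis. Payload 3.8 kg.
Tool frame: the origin (TCP) lies midway between the tips of the shut fingers; the grasp point (between the pads) lies 19 mm behind it; z points along the fingers, y is the line along which they close (so a half turn about z gives the same grasp; the last joint's range is limited). The gripper opens to 85 mm and grips with 20 to 120 N. Pads are 22 mm wide; open, the fingers measure 114 mm over their backs; the gripper's body (76 mm by 85 mm) begins 54 mm behind the grasp point. The pads swing forward as they close: fully open they stand 13 mm farther back than shut.
Start: joints at [-1.207, 0.264, 1.604, -0, 1.274, -0.037], TCP at [0.263, -0.622, 0.231] pointing down, gripper open.
Joint ranges: [-2.63, 2.63], [-0.94, 2.18], [0.31, 2.57], [-1.31, 4.45], [0, 2.66], [-2.55, 2.55]. Speed limits (rad/s): [2.57, 2.57, 3.14, 3.14, 3.14, 3.14].

### API

Orientations are given as a rotation vector (axis times angle).
In Python, from workcell import read_state, vision, ticket gives the robot as it stands. The module is installed in compiled form; this text tells all that it offers.
- The arm moves only by the tool jog_arm, never from a script. Its arguments are lists of equal length, an entry for each row: "turn": the turn, a rotation vector about the tool's x, y, z in rad, a list of three; "delta_pos": the shift along the tool's x, y, z in m, a list of three; "gripper": the finger opening in m, from 0 to 0.0854. In form: {"turn": [[rx, ry, rz], ...], "delta_pos": [[dx, dy, dz], ...], "gripper": [gripper, ...]}. A call has 1 to 20 rows; each row shifts and turns the commanded pose from where the row before left it, along the tool's axes as they then stand; what a row does not reach is not made up. A row lasts 1/12 s, in which the tool goes at most 41.7 mm and 7.16 degrees, less where a joint would pass 70% of its speed; a pose out of reach is approached as far as the arm can. A call with a gripper value outside its range is refused whole. The fingers move at their own pace and stop on an object; "grip_force" is the grip in N (left out, the last holds). Time passes only in rows, so rows that do not move let the fingers close. It gives the time, the measured TCP pose, the force, the opening and the grip force at its end, in the units of the state.
- read_state(): the state, without advancing time (a new reading comes with each control period).
- vision.read_camera(name): name is "scene" or "top"; returns the picture (400x640x3 uint8, red, green, blue); there is no depth.
- vision.calibration(name): a dict with "vfov" (degrees; the focal length in pixels is half the picture's height over the tangent of half this angle, whatever the lens; pixels are square), "cx", "cy" (the principal point, pixels), "R" (3x3) and "t" (3): a world point X has camera coordinates R X + t. Camera axes: x right, y down, z forward; pixel columns grow to the right and rows downward; lengths in m; the calibration is good to about 2 mm. A picture is of the moment at which its call begins. calibration takes no time and is no camera call.
- ticket.finish_job(): hands the job in; it is judged then, once.
The state is a dict: "time": time; "q": joint angles; "joint_vel": joint speeds; "joint_torque": joint torques, N m; "tool_pos": TCP position; "tcp_rot": TCP orientation; "wrist_force": force on the tool from outside, world axes, zero at the start; "torque": the same for the moment, N m; "width": opening from 0.0 (shut) to 1.0 (fully open); "grip_force": force on a finger pad.
Only numpy, scipy, OpenCV 4.12 (cv2) and the standard library are available. Lean on these libraries where they do the work, as an engineer would, in place of code of your own. Each camera call takes 0.05 s, during which the arm holds its last target. There are 200 camera calls.

### The job

Slide the flat wooden cover of the length gauge all the way open, then take the pull grip on the rod inside and draw the telescoping rod out against its spring until its pointer lines up with the tip of the steel index mark on the scale. Finish while still holding the rod there with the gripper, steady and not let go. Do not shift the index mark, and leave the glue jar, the wooden offcut and the try square where they are.

Things in the scene. Friction and masses are not known exactly. Their poses are not given: they have to be found in the camera images.
- gauge: Length gauge: plywood case fixed to the bench, 50 mm high, x -61 to 61 mm, y -240 to 210 mm, origin at bench height. Closed spring housing at y below -22 mm; from there to y = 204 mm an open-topped compartment, inside x -55 to 55 mm, floor 6 mm above the bench. The rod is drawn out along +y. Outside the +x wall runs an aluminium scale rail, 22 mm wide, 44 mm high.
- cover (a joint): Slide of the flat wooden cover (112 x 230 x 6 mm, underside 52 mm and top 58 mm above the bench): metres slid open along the gauge's -y, 0 = compartment wholly covered, 0.215 = stop, fully open with the cover over the spring housing. It starts between 0 and 0.03. About 2 N of friction; it stays where it is left.
- cover_handle (a point): The middle of the dark wooden bar on the cover: 60 mm along the gauge's x, 14 mm thick along y, 34 mm high, standing from 58 to 92 mm above the bench; this point is 78 mm above the bench and moves with the cover. It can be pinched from above along y, or pushed.
- rod (a joint): Extension of the telescoping rod in metres along the gauge's +y: 0 = pulled home by its spring (start), stop at 0.12. The spring pulls back with 4.2 N at 0 rising to 12.6 N at 0.12 (70 N/m); let go, the rod runs home.
- grip (a point): The centre of the black pull grip on the rod, a block 20 mm (gauge x) by 26 mm (y) by 38 mm high, 8 to 46 mm above the bench, this point 27 mm above it. At the start it is at x = 0, y = 45 mm of the gauge, under the cover. Pinch it from above along the gauge's x; the 11 mm steel rod runs through it along y, at 25 mm height.
- pointer (a point): The tip of the pointer, a 5 mm high, 4 mm wide dark steel arm reaching from the rod's front end towards +x of the gauge, 40 mm ahead (+y) of the grip's centre, 43.5 mm above the bench. It moves with the rod; its axes are parallel to the gauge's.
- mark (a joint): Position of the steel index mark on the scale in metres; it equals the rod extension at which the pointer lines up with it. It varies from 0.045 to 0.09, is stiffly clamped (10 N) and must not be shifted.
- mark_tip (a point): The tip of the index mark, a dark steel block 14 mm wide and 8 mm high with a triangular nose towards the compartment, on the scale rail, 49 mm above the bench, 61 mm in +x from the gauge's middle line. The pointer is lined up when both tips have the same y in the gauge's frame.
- glue_jar: Glue jar, 60 mm diameter, 85 mm high, standing beyond the scale; origin under its centre. Bystander.
- offcut: Wooden offcut, 45 x 110 x 30 mm, beyond the scale; origin under its centre. Bystander.
- square: Try square, dark wooden stock 22 x 110 x 18 mm with a steel blade 130 mm long, beyond the scale; origin under the stock's centre. Bystander.

How it is judged:
By the outcome, as a careful person would: the job done as asked, in the order asked, and still so for the second after the job is handed in, while the arm keeps its last pose, push and grip.
It also fails if it takes over 48 s, if anything falls off the work surface, if the arm or the gripper's body presses on something with over 40 N, if the wrist force passes 120 N, or if a joint passes its speed limit or range.

## Working session

There is one attempt and no reset: what is moved stays moved. The work goes in short steps, Python scripts to look and compute and a tool call to move; the robot and the scene stay as the last step left them, time stands still between calls to the robot, and variables do not carry over. Pictures are saved under pics/ and viewed, at most 10 in all, crops included, and the job is handed in when it is done.

Besides the shell and the picture viewer there is one more tool, called after "Request:" as name(argument=value, ...) on one line, values as JSON. jog_arm: Moves the arm, as the interface text tells. Its arguments: {"type":"object","properties":{"turn":{"type":"array","items":{"type":"array","items":{"type":"number"}}},"delta_pos":{"type":"array","items":{"type":"array","items":{"type":"number"}}},"gripper":{"type":"array","items":{"type":"number"}},"grip_force":{"type":"number"}},"required":["turn","delta_pos","gripper"]}

```bash
mkdir -p pics
cat > h.py <<'E'
import numpy as np, cv2
from scipy.spatial.transform import Rotation as Ro
from workcell import read_state, vision, ticket
def K(n):
    c=vision.calibration(n); f=200/np.tan(np.radians(c['vfov'])/2)
    return c,f
def proj(n,X):
    c,f=K(n); p=np.asarray(X)@np.array(c['R']).T+np.array(c['t'])
    return np.c_[c['cx']+f*p[...,0]/p[...,2],c['cy']+f*p[...,1]/p[...,2]]
def ray(n,uv):
    c,f=K(n);R=np.array(c['R']);t=np.array(c['t'])
    d=np.array([(uv[0]-c['cx'])/f,(uv[1]-c['cy'])/f,1])
    return -R.T@t, R.T@d
def atz(n,uv,z):
    o,d=ray(n,uv); return o+d*(z-o[2])/d[2]
def snap(n,name):
    im=vision.read_camera(n); cv2.imwrite('pics/'+name+'.png',im[...,::-1]); return im
E
python3 - <<'E'
from h import *
snap('scene','s0');snap('top','t0')
for n in('scene','top'): print(n,vision.calibration(n))
s=read_state();print(s)
E
```

```text
scene {'vfov': 54.54202274566089, 'cx': 319.51508638146555, 'cy': 195.26288415904938, 'R': array([[-0.01986071,  0.99979346,  0.00431131],
       [ 0.71663812,  0.01724249, -0.69723202],
       [-0.69716236, -0.01075787, -0.71683256]]), 't': array([-0.01352406, -0.41153951,  1.22175923])}
top {'vfov': 49.93203245997135, 'cx': 313.98625465715924, 'cy': 196.30329030451034, 'R': array([[-3.23465497e-04, -9.98915915e-01, -4.65498685e-02],
       [-9.96347577e-01,  4.29681476e-03, -8.52821439e-02],
       [ 8.53897069e-02,  4.63522628e-02, -9.95268841e-01]]), 't': array([0.0489891 , 0.61392052, 0.75564135])}
{'time': 0.1, 'q': array([-1.20688001e+00,  2.64657425e-01,  1.60523751e+00,  8.00377381e-06,
        1.27369411e+00, -3.69319213e-02]), 'joint_vel': array([ 0.00177091, -0.00100785, -0.00357958, -0.00283931,  0.00062424,
        0.00078024]), 'joint_torque': array([-1.23700697e-04, -5.16708219e+01, -3.68589950e+01, -6.38859410e-05,
        6.27268542e-03,  2.49036964e-05]), 'tool_pos': array([ 0.26313179, -0.62088732,  0.23010022]), 'tcp_rot': array([-3.07677411e+00, -6.25047875e-01,  4.98249890e-04]), 'wrist_force': array([0.70389771, 0.58631512, 0.12000532]), 'torque': array([-0.02633663, -0.03275142,  0.00013844]), 'grip_force': 0.0, 'width': 0.9986169361666771}
```

View pics/s0.png

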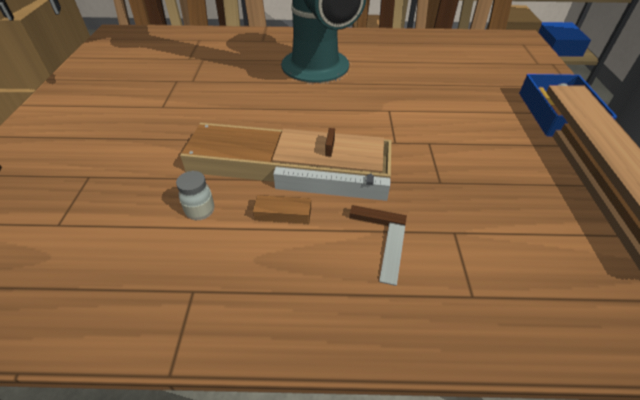

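View pics/t0.png

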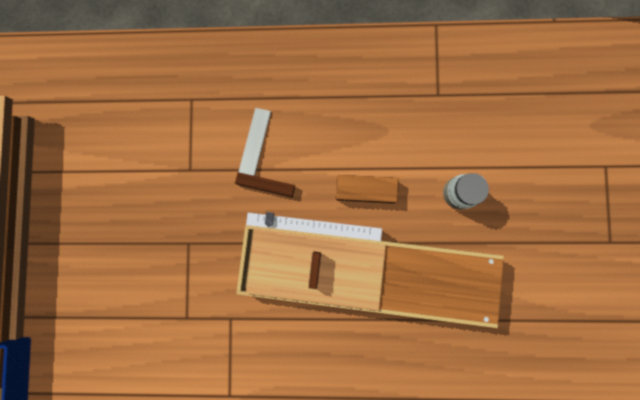

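The scene shows the gauge lying nearly along world +y: the cover bar is near (330,142), the mark near (370,181). In the top view the case corners are near (246,226), (238,294), (497,326) and (503,257), the bar is near (315,270) and the mark near (269,220). I'll enlarge to refine these.

Run:
```python
import cv2,numpy as np
a=cv2.imread('pics/t0.png')[200:340,230:510]; b=cv2.imread('pics/s0.png')[115:205,175:400]
a=cv2.resize(a,(784,392),interpolation=cv2.INTER_CUBIC); cv2.imwrite('pics/tc.png',a)
b=cv2.resize(b,(787,315),interpolation=cv2.INTER_CUBIC); cv2.imwrite('pics/sc.png',b)
```

```text
(no output)
```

View pics/tc.png

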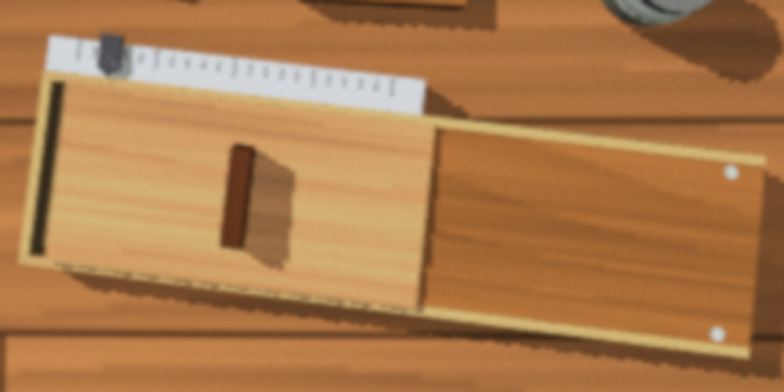

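View pics/sc.png

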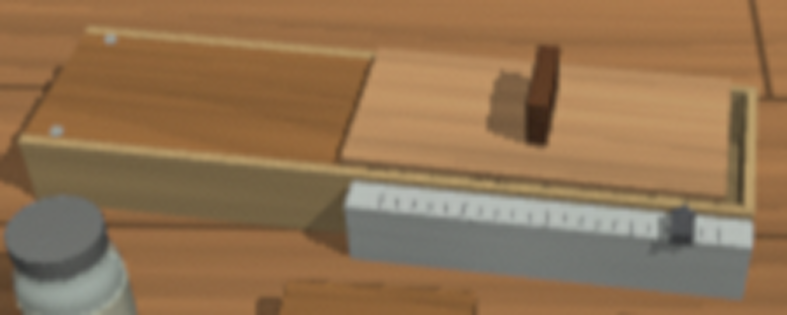

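The two crops show the case corners, the bar's top edges and the mark: its nose is at top-crop (108,75) and scene-crop (684,206). Next I fit the pose from both views.

```bash
cat > fit.py <<'E'
from h import *
from scipy.optimize import least_squares
T=lambda L:np.array(L)/2.8+[230,200]-0.32
S=lambda L:np.array(L)/3.5+[175,115]-0.36
ct=T([(49,72),(20,263),(748,357),(766,156)]); cs=S([(757,90),(752,212),(22,137),(88,27)])
gt=np.array([[.061,.21],[-.061,.21],[-.061,-.24],[.061,-.24]]); gs=np.array([[-.061,.21],[.061,.21],[.061,-.24],[-.061,-.24]])
def G(p,q):
    c,s=np.cos(p[2]),np.sin(p[2]); q=np.atleast_2d(q)
    return np.c_[p[0]+c*q[:,0]-s*q[:,1],p[1]+s*q[:,0]+c*q[:,1]]
def res(p):
    Z=np.full((4,1),p[3])
    return np.r_[(proj('top',np.c_[G(p,gt),Z])-ct).ravel(),(proj('scene',np.c_[G(p,gs),Z])-cs).ravel()]
r=least_squares(res,[.55,0,0,.05]); p=r.x
E
python3 - <<'E'
from fit import *
print(p,np.degrees(p[2]),np.round(r.fun,1))
c,s=np.cos(p[2]),np.sin(p[2])
inv=lambda w:(np.array([[c,s],[-s,c]])@(np.array(w)[:2]-p[:2])*1000).round(1)
def tri(a,b):
    o1,d1=ray('top',a);o2,d2=ray('scene',b)
    k=np.linalg.lstsq(np.c_[d1,-d2],o2-o1,rcond=None)[0]
    A,B=o1+k[0]*d1,o2+k[1]*d2; return (A+B)/2,np.linalg.norm(A-B)
X,e=tri(T([(108,75)])[0],S([(684,206)])[0]); print('mark tri',X,e,inv(X))
print('mark top@49',inv(atz('top',T([(108,75)])[0],.049)))
X,e=tri(T([(238,196)])[0],S([(545,72)])[0]); print('handle tri',X,e,inv(X))
for q in[(234,145),(255,147),(243,248),(221,246)]: print(inv(atz('top',T([q])[0],.092)))
for q in[(435,127),(420,311)]: print('cover edge',inv(atz('top',T([q])[0],.058)))
print('rail top', [inv(atz('top',T([q])[0],.044)) for q in[(48,36),(426,80)]])
E
```

```text
[ 0.47616632 -0.03308473 -0.12093106  0.04824713] -6.928839366206675 [-1.4 -0.7 -0.3  0.3  0.2  0.9 -0.1  0.7 -0.4 -0.8  0.2  0.7 -1.6  1.5
 -0.4  0.1]
mark tri [0.55890308 0.12759429 0.05122083] 0.0005919888459786776 [ 62.7 169.5]
mark top@49 [ 62.8 169.5]
handle tri [0.48717853 0.04450897 0.09253511] 0.0021579862433584946 [ 1.6 78.4]
[31.  83.2]
[31.3 70.8]
[-27.9  70.8]
[-28.4  83.7]
cover edge [ 55.4 -36.8]
cover edge [-56.2 -39.6]
rail top [array([ 82.8, 211.9]), array([ 83.7, -29.7])]
```

The fit puts the gauge at (0.476, -0.033) with yaw -6.93°. The cover is about 14 mm open, and the mark is at about 84.5 mm extension. I'll align the tool with the gauge (tool x = gauge +y, tool y = gauge +x), then move behind the bar.

Request:
jog_arm(turn=[[0, 0, -0.1167], [0, 0, -0.1167], [0, 0, -0.1167], [0, 0, -0.1167], [0, 0, -0.1167], [0, 0, -0.1167], [0, 0, -0.1167], [0, 0, -0.1167], [0, 0, -0.1167], [0, 0, 0], [0, 0, 0]], delta_pos=[[0, 0, 0], [0, 0, 0], [0, 0, 0], [0, 0, 0], [0, 0, 0], [0, 0, 0], [0, 0, 0], [0, 0, 0], [0, 0, 0], [0, 0, 0], [0, 0, 0]], gripper=[0.045, 0.045, 0.045, 0.045, 0.045, 0.045, 0.045, 0.045, 0.045, 0.045, 0.045])

```text
time: 1.02
tool_pos: [0.2632, -0.6212, 0.2306]
tcp_rot: [-2.353, -2.08, -0.001]
wrist_force: [-0.3, 0.1, -0.9]
width: 0.524
grip_force: 0.0
```

Request:
jog_arm(turn=[[0, 0, 0], [0, 0, 0], [0, 0, 0], [0, 0, 0], [0, 0, 0], [0, 0, 0], [0, 0, 0], [0, 0, 0], [0, 0, 0], [0, 0, 0], [0, 0, 0], [0, 0, 0], [0, 0, 0], [0, 0, 0], [0, 0, 0], [0, 0, 0], [0, 0, 0], [0, 0, 0], [0, 0, 0], [0, 0, 0]], delta_pos=[[0.0365, 0.007, 0], [0.0365, 0.007, 0], [0.0365, 0.007, 0], [0.0365, 0.007, 0], [0.0365, 0.007, 0], [0.0365, 0.007, 0], [0.0365, 0.007, 0], [0.0365, 0.007, 0], [0.0365, 0.007, 0], [0.0365, 0.007, 0], [0.0365, 0.007, 0], [0.0365, 0.007, 0], [0.0365, 0.007, 0], [0.0365, 0.007, 0], [0.0365, 0.007, 0], [0.0365, 0.007, 0], [0.0365, 0.007, 0], [0.0365, 0.007, 0], [0.0365, 0.007, 0], [0.0365, 0.007, 0]], gripper=[0.045, 0.045, 0.045, 0.045, 0.045, 0.045, 0.045, 0.045, 0.045, 0.045, 0.045, 0.045, 0.045, 0.045, 0.045, 0.045, 0.045, 0.045, 0.045, 0.045])

```text
time: 2.68
tool_pos: [0.4896, 0.0885, 0.2314]
tcp_rot: [2.353, 2.081, 0.001]
wrist_force: [0.6, -0.6, 0.3]
width: 0.533
grip_force: 0.0
```

```bash
cat > g.py <<'E'
from fit import *
def st():
    s=read_state(); R=Ro.from_rotvec(s['tcp_rot']).as_matrix(); P=s['tool_pos']
    c,sn=np.cos(p[2]),np.sin(p[2]); M=np.array([[c,sn],[-sn,c]])
    print('t',round(s['time'],2),'gauge xy mm',(M@(P[:2]-p[:2])*1000).round(1),'z',round(P[2]*1000,1),'F gauge',(M@s['wrist_force'][:2]).round(1),s['wrist_force'][2].round(1),'w',round(s['width'],3),'gf',s['grip_force'])
    print('yaw err deg',np.degrees(np.arctan2(R[1,1],R[0,1])-p[2]).round(2),'toolz',R[:,2].round(4))
E
python3 -c "
from g import *
st()"
```

```text
t 2.68 gauge xy mm [ -1.3 122.3] z 231.4 F gauge [ 0.7 -0.5] 0.3 w 0.533 gf 0.0
yaw err deg -0.1 toolz [ 5.e-04 -1.e-04 -1.e+00]
```

Request:
jog_arm(turn=[[0, 0, 0], [0, 0, 0], [0, 0, 0], [0, 0, 0], [0, 0, 0], [0, 0, 0], [0, 0, 0]], delta_pos=[[0, 0.0015, 0.03], [0, 0, 0.03], [0, 0, 0.03], [0, 0, 0.03], [0, 0, 0.025], [0, 0, 0.018], [0, 0, 0]], gripper=[0.025, 0.025, 0.025, 0.025, 0.025, 0.025, 0.025])

```text
time: 3.27
tool_pos: [0.4869, 0.0859, 0.0638]
tcp_rot: [-2.349, -2.078, 0.011]
wrist_force: [-1.1, -1.3, 0.3]
width: 0.294
grip_force: 0.0
```

Request:
jog_arm(turn=[[0, 0, 0], [0, 0, 0], [0, 0, 0], [0, 0, 0], [0, 0, 0], [0, 0, 0], [0, 0, 0], [0, 0, 0], [0, 0, 0], [0, 0, 0], [0, 0, 0], [0, 0, 0], [0, 0, 0], [0, 0, 0], [0, 0, 0], [0, 0, 0], [0, 0, 0], [0, 0, 0], [0, 0, 0]], delta_pos=[[-0.006, 0, 0], [-0.006, 0, 0], [-0.006, 0, 0], [-0.006, 0, 0], [-0.012, 0, 0], [-0.014, 0, 0], [-0.014, 0, 0], [-0.014, 0, 0], [-0.014, 0, 0], [-0.014, 0, 0], [-0.014, 0, 0], [-0.014, 0, 0], [-0.014, 0, 0], [-0.014, 0, 0], [-0.014, 0, 0], [-0.014, 0, 0], [-0.012, 0, 0], [-0.006, 0, 0], [-0.003, 0, 0]], gripper=[0.025, 0.025, 0.025, 0.025, 0.025, 0.025, 0.025, 0.025, 0.025, 0.025, 0.025, 0.025, 0.025, 0.025, 0.025, 0.025, 0.025, 0.025, 0.025])

```text
time: 4.85
tool_pos: [0.466, -0.1244, 0.0689]
tcp_rot: [2.351, 2.082, 0.001]
wrist_force: [1.0, 2.2, 0.7]
width: 0.291
grip_force: 1.1
```

```bash
python3 -c "
from g import *
st()
a=snap('top','t1')[190:340,230:520];b=snap('scene','s1')[95:205,175:400]
cv2.imwrite('pics/c1.png',np.vstack([cv2.resize(a,(640,331),interpolation=2),cv2.resize(b,(640,260))[:260]])[...,::-1])"
```

```text
t 4.85 gauge xy mm [  0.9 -91.8] z 68.9 F gauge [0.7 2.3] 0.7 w 0.291 gf 1.0758847184479237
yaw err deg -0.02 toolz [ 1.1e-03 -3.0e-04 -1.0e+00]
```

View pics/c1.png

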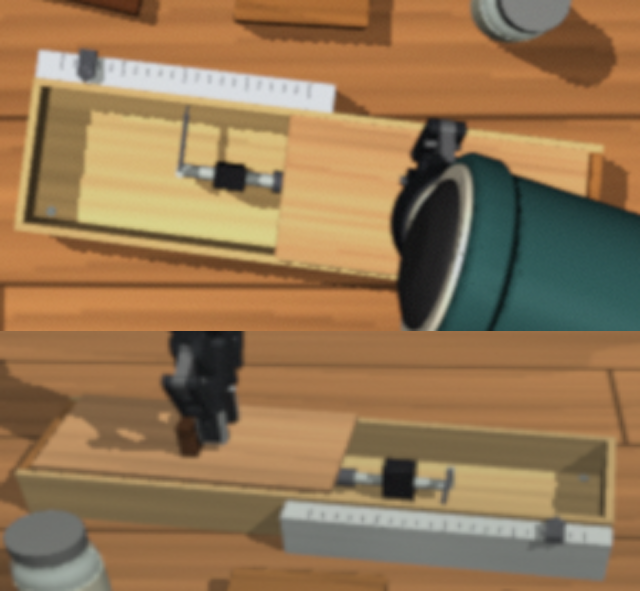

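The cover is most of the way open, with the fingers behind the bar. The grip is visible at composite (230,177), with the pointer arm at about (185,110–172). The contact force of 2.3 N is just friction, so I'll push slowly to the stop.

Request:
jog_arm(turn=[[0, 0, 0], [0, 0, 0], [0, 0, 0], [0, 0, 0]], delta_pos=[[-0.004, 0, 0], [-0.003, 0, 0], [-0.003, 0, 0], [0, 0, 0]], gripper=[0.025, 0.025, 0.025, 0.025])

```text
time: 5.28
tool_pos: [0.4642, -0.1331, 0.068]
tcp_rot: [-2.349, -2.085, 0.001]
wrist_force: [0.2, 0.7, -0.0]
width: 0.294
grip_force: 0.2
```

Request:
jog_arm(turn=[[0, 0, 0], [0, 0, 0], [0, 0, 0], [0, 0, 0]], delta_pos=[[-0.002, 0, 0], [-0.002, 0, 0], [-0.001, 0, 0], [0, 0, 0]], gripper=[0.025, 0.025, 0.025, 0.025])

```text
time: 5.62
tool_pos: [0.4639, -0.1355, 0.068]
tcp_rot: [-2.349, -2.08, -0.005]
wrist_force: [1.1, 11.6, 2.4]
width: 0.29
grip_force: 5.8
```

Request:
jog_arm(turn=[[0, 0, 0], [0, 0, 0], [0, 0, 0]], delta_pos=[[-0.001, 0, 0], [-0.001, 0, 0], [0, 0, 0]], gripper=[0.025, 0.025, 0.025])

```text
time: 5.87
tool_pos: [0.4639, -0.1356, 0.068]
tcp_rot: [-2.348, -2.078, -0.008]
wrist_force: [2.7, 19.0, 3.5]
width: 0.291
grip_force: 9.7
```

```bash
python3 -c "
from g import *
st()"
```

```text
t 5.87 gauge xy mm [   0.2 -103.2] z 68.0 F gauge [ 0.4 19.2] 3.5 w 0.291 gf 9.72509041428566
yaw err deg -0.07 toolz [-2.0e-04  8.2e-03 -1.0e+00]
```

At the stop: 19 N with no further motion. Back off and rise, then check the grip's position.

Request:
jog_arm(turn=[[0, 0, 0], [0, 0, 0], [0, 0, 0], [0, 0, 0], [0, 0, 0], [0, 0, 0], [0, 0, 0], [0, 0, 0], [0, 0, 0], [0, 0, 0], [0, 0, 0]], delta_pos=[[0.006, 0, 0], [0.006, 0, 0], [0, 0, -0.02], [0, 0, -0.03], [0.02, 0, -0.02], [0.03, 0, 0], [0.03, 0, 0], [0.03, 0, 0], [0.03, 0, 0], [0, 0, 0], [0, 0, 0]], gripper=[0.025, 0.025, 0.025, 0.025, 0.05, 0.05, 0.05, 0.05, 0.05, 0.05, 0.05])

```text
time: 6.78
tool_pos: [0.4822, 0.0119, 0.1384]
tcp_rot: [2.346, 2.088, -0.0]
wrist_force: [0.0, -0.5, -0.1]
width: 0.583
grip_force: 0.0
```

```bash
python3 -c "
from g import *
st()
c,s=np.cos(p[2]),np.sin(p[2]); M=np.array([[c,s],[-s,c]])
P=lambda n,uv,z:(M@(atz(n,uv,z)[:2]-p[:2])*1000).round(1)
f=lambda u,v:(u/2.207+229.7,v/2.207+189.7)
print('grip',P('top',f(230,176),.044),'pointer arm end',P('top',f(187,108),.046),'arm root',P('top',f(182,170),.046))
# triangulate the grip's top centre
a=f(230,174); b=(175+399/2.844,95+(464-331)/2.364)
o1,d1=ray('top',a);o2,d2=ray('scene',b);k=np.linalg.lstsq(np.c_[d1,-d2],o2-o1,rcond=None)[0];print(o1+k[0]*d1,o2+k[1]*d2)
"
```

```text
t 6.78 gauge xy mm [ 0.5 45.3] z 138.4 F gauge [ 0.1 -0.5] -0.1 w 0.583 gf 0.0
yaw err deg 0.27 toolz [ 5.e-04 -1.e-03 -1.e+00]
grip [ 2.  45.5] pointer arm end [51.3 85.8] arm root [ 2.1 83.9]
[0.48548368 0.0118242  0.04717987] [0.4854207  0.01372626 0.04718636]
```

Request:
jog_arm(turn=[[0, 0, 0], [0, 0, 0], [0, 0, 0], [0, 0, 0], [0, 0, 0], [0, 0, 0], [0, 0, 0]], delta_pos=[[0, 0.001, 0.025], [0, 0, 0.025], [0, 0, 0.025], [0, 0, 0.025], [0, 0, 0.015], [0, 0, 0.009], [0, 0, 0]], gripper=[0.05, 0.05, 0.05, 0.05, 0.05, 0.05, 0.05])

```text
time: 7.37
tool_pos: [0.4809, 0.0098, 0.0121]
tcp_rot: [-2.349, -2.082, 0.006]
wrist_force: [-0.7, -1.0, 0.4]
width: 0.59
grip_force: 0.0
```

Request:
jog_arm(turn=[[0, 0, 0], [0, 0, 0], [0, 0, 0], [0, 0, 0], [0, 0, 0], [0, 0, 0]], delta_pos=[[0, 0, 0], [0, 0, 0], [0, 0, 0], [0, 0, 0], [0, 0, 0], [0, 0, 0]], gripper=[0.03, 0.015, 0.01, 0.01, 0.01, 0.01], grip_force=70)

```text
time: 7.87
tool_pos: [0.4814, 0.0107, 0.0155]
tcp_rot: [-2.349, -2.083, 0.004]
wrist_force: [-7.4, -0.9, 7.2]
width: 0.223
grip_force: 69.6
```

```bash
python3 -c "
from g import *
st()"
```

```text
t 7.87 gauge xy mm [-0.1 44.1] z 15.5 F gauge [-7.3 -1.8] 7.2 w 0.223 gf 69.63824987411499
yaw err deg 0.07 toolz [-3.1e-03 -2.0e-04 -1.0e+00]
```

The grip is held (19 mm width). Relieve the small side load and draw out 75 mm.

Request:
jog_arm(turn=[[0, 0, 0], [0, 0, 0], [0, 0, 0], [0, 0, 0], [0, 0, 0], [0, 0, 0], [0, 0, 0], [0, 0, 0], [0, 0, 0], [0, 0, 0], [0, 0, 0], [0, 0, 0], [0, 0, 0]], delta_pos=[[0, -0.0015, -0.001], [0.005, 0, 0], [0.008, 0, 0], [0.008, 0, 0], [0.008, 0, 0], [0.008, 0, 0], [0.008, 0, 0], [0.008, 0, 0], [0.008, 0, 0], [0.008, 0, 0], [0.006, 0, 0], [0, 0, 0], [0, 0, 0]], gripper=[0.01, 0.01, 0.01, 0.01, 0.01, 0.01, 0.01, 0.01, 0.01, 0.01, 0.01, 0.01, 0.01])

```text
time: 8.95
tool_pos: [0.4903, 0.084, 0.0156]
tcp_rot: [2.347, 2.085, -0.003]
wrist_force: [0.3, -9.8, -3.8]
width: 0.223
grip_force: 71.1
```

```bash
python3 -c "
from g import *
st()
a=snap('top','t2')[205:285,235:345];b=snap('scene','s2')[130:200,300:400]
cv2.imwrite('pics/c2.png',np.vstack([cv2.resize(a,(440,320),interpolation=2),cv2.resize(b,(400,280),interpolation=2)[:, :].copy() if 0 else np.pad(cv2.resize(b,(400,280),interpolation=2),((0,0),(0,40),(0,0)))])[...,::-1])"
```

```text
t 8.95 gauge xy mm [-1.000e-01  1.179e+02] z 15.6 F gauge [ 1.5 -9.7] -3.8 w 0.223 gf 71.08925700187683
yaw err deg 0.14 toolz [-2.0e-04 -2.8e-03 -1.0e+00]
```

View pics/c2.png

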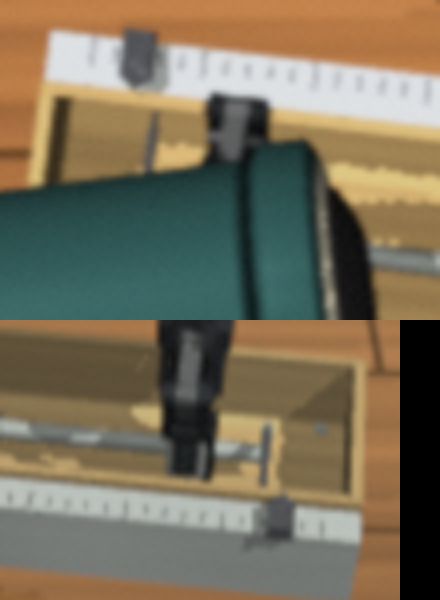

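The pointer arm (top crop 151,140) is still short of the mark's nose (140,88), i.e. by roughly 10 mm. I'll measure this subpixel by rectifying into gauge planes in both views.

```bash
cat > rect.py <<'E'
from g import *
ys=np.arange(.06,.2,.0005)
def prof(im,n,x0,x1,z):
    out=[]
    for x in np.arange(x0,x1,.001):
        W=np.c_[G(p,np.c_[np.full_like(ys,x),ys]),np.full_like(ys,z)]; uv=proj(n,W).astype(np.float32)
        out.append(cv2.remap(im,uv[:,0][None],uv[:,1][None],cv2.INTER_LINEAR).mean(-1)[0])
    return np.array(out)
def dip(v,lo,hi):   # centroid of darkness below the window's median
    m=(ys>lo)&(ys<hi); y,v=ys[m],v[m]; b=np.interp(y,[y[0],y[-1]],[v[:10].mean(),v[-10:].mean()]); d=np.clip(b-v,0,None); i=d.argmax()
    d=np.where(d>.35*d[i],d,0); k=abs(y-y[i])<.012; return round(1000*(d*y)[k].sum()/d[k].sum(),1),round(d.max())
def measure(ts,ss,plo,phi,xt=(.036,.05),xs=(.036,.05)):
    T_=cv2.imread(f'pics/{ts}.png');S_=cv2.imread(f'pics/{ss}.png')
    for n,im,xx in(('top',T_,xt),('scene',S_,xs)):
        print(n,'pointer',dip(prof(im,n,*xx,.0455).mean(0),plo,phi),[dip(r,plo,phi)[0] for r in prof(im,n,*xx,.0455)[::3]],'mark body',dip(prof(im,n,.068,.08,.053).mean(0),.145,.195),'nose',[dip(r,.15,.19) for r in prof(im,n,.061,.07,.053)[::2]])
E
python3 -c "
from rect import *
measure('t2','s2',.145,.175)
# reference: pointer at home should be 85
print('home');measure('t1','s1',.07,.1)"
```

```text
top pointer (np.float64(159.5), 39) [np.float64(160.8), np.float64(160.2), np.float64(159.4), np.float64(159.2), np.float64(159.1)] mark body (np.float64(166.6), 132) nose [(np.float64(164.9), 36), (np.float64(165.6), 85), (np.float64(166.6), 121), (np.float64(167.6), 132), (np.float64(168.6), 130)]
scene pointer (np.float64(159.4), 21) [np.float64(145.4), np.float64(145.6), np.float64(159.3), np.float64(159.4), np.float64(159.3)] mark body (np.float64(167.9), 73) nose [(np.float64(168.9), 19), (np.float64(170.2), 21), (np.float64(169.5), 24), (np.float64(167.3), 26), (np.float64(168.3), 33)]
home
top pointer (np.float64(85.7), 39) [np.float64(85.9), np.float64(85.7), np.float64(85.3), np.float64(85.9), np.float64(86.0)] mark body (np.float64(166.6), 130) nose [(np.float64(164.9), 36), (np.float64(165.6), 85), (np.float64(166.6), 121), (np.float64(167.6), 130), (np.float64(168.6), 127)]
scene pointer (np.float64(86.7), 40) [np.float64(86.5), np.float64(86.5), np.float64(86.5), np.float64(86.5), np.float64(86.5)] mark body (np.float64(167.9), 73) nose [(np.float64(171.1), 19), (np.float64(170.2), 22), (np.float64(169.5), 25), (np.float64(167.5), 26), (np.float64(168.3), 33)]
```

Request:
jog_arm(turn=[[0, 0, 0], [0, 0, 0], [0, 0, 0], [0, 0, 0], [0, 0, 0], [0, 0, 0]], delta_pos=[[0.003, 0, 0], [0.003, 0, 0], [0.0025, 0, 0], [0, 0, 0], [0, 0, 0], [0, 0, 0]], gripper=[0.01, 0.01, 0.01, 0.01, 0.01, 0.01])

```text
time: 9.55
tool_pos: [0.4913, 0.0919, 0.0156]
tcp_rot: [2.348, 2.084, -0.003]
wrist_force: [-0.4, -9.2, -3.9]
width: 0.223
grip_force: 71.1
```

Run:
```python
from rect import *
st(); 
Ts=[];Ss=[]
for i in range(4): Ts.append(vision.read_camera('top').astype(float)); Ss.append(vision.read_camera('scene').astype(float))
st()
t3=np.mean(Ts,0);s3=np.mean(Ss,0);cv2.imwrite('pics/t3.png',t3[...,::-1]);cv2.imwrite('pics/s3.png',s3[...,::-1])
m=(ys>.145)&(ys<.19)
rows=[]
for n,im in(('top',t3),('scene',s3)):
    im=im.astype(np.float32)
    for nm,x0,x1,z in(('ptr',.038,.05,.046),('mark',.07,.082,.053)):
        q=prof(im,n,x0,x1,z).mean(0)[m][::2]; print(n,nm,list(zip((ys[m][::2]*1000).round().astype(int).tolist(),q.round().astype(int).tolist())))
    print(dip(prof(im,n,.038,.05,.046).mean(0),.15,.185))
# nadir directions in gauge frame
c,s=np.cos(p[2]),np.sin(p[2])
for n in('top','scene'):
    o=ray(n,(0,0))[0]; print(n,'cam gauge',np.array([[c,s],[-s,c]])@(o[:2]-p[:2]),o[2])
a=cv2.resize(t3[205:265,240:315].astype(np.uint8),(525,420),interpolation=2)
b=cv2.resize(s3[150:192,340:400].astype(np.uint8),(525,0) if 0 else (525,368-8),interpolation=2)
cv2.imwrite('pics/c3.png',np.hstack([a[:360],b])[:, :, ::-1][:, :800] if 0 else cv2.resize(np.vstack([a,b]),(400,594))[...,::-1])
```

```text
t 9.55 gauge xy mm [-1.000e-01  1.259e+02] z 15.6 F gauge [ 0.8 -9.2] -3.9 w 0.223 gf 71.08936429023743
yaw err deg 0.12 toolz [-2.0e-04 -3.1e-03 -1.0e+00]
t 9.95 gauge xy mm [-1.000e-01  1.258e+02] z 15.6 F gauge [ 1.  -8.4] -4.1 w 0.221 gf 71.08637809753418
yaw err deg 0.12 toolz [-2.0e-04 -3.1e-03 -1.0e+00]
top ptr [(145, 117), (146, 128), (147, 132), (148, 133), (149, 132), (150, 130), (151, 129), (152, 130), (153, 132), (154, 133), (155, 134), (156, 133), (157, 133), (158, 133), (159, 134), (160, 134), (161, 132), (162, 128), (163, 119), (164, 108), (165, 97), (166, 89), (167, 89), (168, 94), (169, 102), (170, 110), (171, 116), (172, 119), (173, 121), (174, 121), (175, 121), (176, 121), (177, 121), (178, 121), (179, 121), (180, 121), (181, 121), (182, 122), (183, 121), (184, 121), (185, 121), (186, 121), (187, 121), (188, 122), (189, 122)]
top mark [(145, 223), (146, 223), (147, 220), (148, 215), (149, 211), (150, 209), (151, 211), (152, 214), (153, 214), (154, 206), (155, 193), (156, 175), (157, 159), (158, 146), (159, 136), (160, 127), (161, 115), (162, 103), (163, 91), (164, 
[... 961 characters left out ...]
(152, 169), (153, 168), (154, 166), (155, 157), (156, 147), (157, 140), (158, 133), (159, 125), (160, 117), (161, 110), (162, 102), (163, 95), (164, 88), (165, 86), (166, 84), (167, 83), (168, 83), (169, 83), (170, 84), (171, 83), (172, 83), (173, 84), (174, 86), (175, 98), (176, 113), (177, 135), (178, 158), (179, 167), (180, 171), (181, 171), (182, 170), (183, 171), (184, 172), (185, 172), (186, 172), (187, 171), (188, 169), (189, 168)]
(np.float64(169.5), 25)
top cam gauge [0.0651341  0.05259882] 0.8067031805528879
scene cam gauge [0.65729548 0.14721447] 0.5889165768900633[ WARN:0@2.460] global loadsave.cpp:1063 imwrite_ Unsupported depth image for selected encoder is fallbacked to CV_8U.
```

View pics/c3.png

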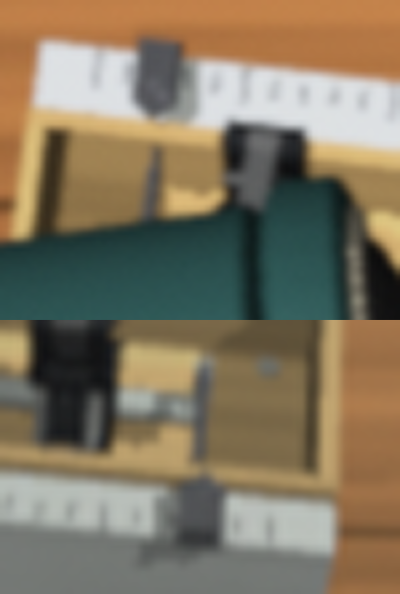

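Both views show the pointer just short of the mark, by about 1–3 mm. I'll compare the +y edges of both parts by subpixel gradient, row by row.

```bash
cat > edge.py <<'E'
from rect import *
from scipy.ndimage import gaussian_filter1d
from scipy.optimize import curve_fit
from scipy.special import erf
def edge(v,lo,hi):   # blurred box: left, right edges, common blur, two background levels
    m=(ys>lo)&(ys<hi);y=ys[m]*1000;v=v[m]; y0=y[v.argmin()]
    return y,v,y0
def box(y,c,w,sg,a,b,d):
    E=lambda e:.5*(1+erf((y-e)/sg/2**.5)); return a+(d-a)*E(c-w/2)+(b-d)*E(c+w/2)
def fitptr(im,n,lo,hi,w=4,xx=(.036,.05)):
    o=[]
    for r in prof(im,n,*xx,.046):
        y,v,y0=edge(r,lo,hi)
        try:
            q,_=curve_fit(lambda y,c,sg,a,b,d:box(y,c,w,sg,a,b,d),y,v,[y0,1.2,v[:5].mean(),v[-5:].mean(),40],bounds=([lo*1e3,.5,0,0,0],[hi*1e3,3,255,255,150])); o.append(q[:2].round(2))
        except Exception as e: o.append((np.nan,0))
    return np.array(o)
def markedge(im,n):
    o=[]
    for r in prof(im,n,.068,.082,.053):
        m=(ys>.171)&(ys<.1835);y=ys[m]*1000;v=r[m]
        q,_=curve_fit(lambda y,e,sg,a,b:a+(b-a)*.5*(1+erf((y-e)/sg/2**.5)),y,v,[177,1.2,v.min(),v.max()]); o.append(q[0])
    return np.array(o)
def run(t,s,lo,hi):
    for n,f in(('top',t),('scene',s)):
        im=cv2.imread(f'pics/{f}.png').astype(np.float32)
        a=fitptr(im,n,lo,hi); b=markedge(im,n)
        print(n,'ptr centre',a[:,0].round(1),'blur',np.nanmedian(a[:,1]),'MED',np.nanmedian(a[:,0]));print('  mark +y edge',b.round(1),'centre',round(np.median(b)-7,2))
E
python3 -c "
from edge import *
run('t3','s3',.157,.178)
print('home');run('t1','s1',.077,.095)"
```

```text
top ptr centre [165.4 165.5 165.6 165.9 166.2 166.4 166.7 166.7 166.7 166.7 166.7 166.6
 166.6 166.7 166.8] blur 1.93 MED 166.63
  mark +y edge [176.2 176.5 176.7 176.8 176.9 177.1 177.2 177.2 177.3 177.3 177.2 177.
 176.8 176.7] centre 169.98Traceback (most recent call last):
  File "<string>", line 3, in <module>
    run('t3','s3',.157,.178)
    ~~~^^^^^^^^^^^^^^^^^^^^^
  File "edge.py", line 27, in run
    a=fitptr(im,n,lo,hi); b=markedge(im,n)
                            ~~~~~~~~^^^^^^
  File "edge.py", line 22, in markedge
    q,_=curve_fit(lambda y,e,sg,a,b:a+(b-a)*.5*(1+erf((y-e)/sg/2**.5)),y,v,[177,1.2,v.min(),v.max()]); o.append(q[0])
        ~~~~~~~~~^^^^^^^^^^^^^^^^^^^^^^^^^^^^^^^^^^^^^^^^^^^^^^^^^^^^^^^^^^^^^^^^^^^^^^^^^^^^^^^^^^^^
    raise RuntimeError("Optimal parameters not found: " + errmsg)
RuntimeError: Optimal parameters not found: Number of calls to function has reached maxfev = 1000.
```

```bash
sed -i 's/\[177,1.2,v.min(),v.max()\])/[177,1.2,v.min(),v.max()],bounds=([171,.4,0,0],[184,4,255,255]))/' edge.py; python3 -c "
from edge import *
run('t3','s3',.157,.178)
print('home');run('t1','s1',.077,.095)
im=cv2.imread('pics/t3.png').astype(np.float32)
for n in('t3','t0'):
  im=cv2.imread(f'pics/{n}.png').astype(np.float32)
  # nose: darkest-row symmetry on a rail-top background, x rows 60..70
  for x in (.062,.064,.066,.068,.07):
    v=prof(im,'top',x,x+.0009,.053)[0];m=(ys>.158)&(ys<.184);y=ys[m]*1000;v=v[m]
    h=(v.max()+v.min())/2; k=y[v<h]; print(n,x,k.min(),k.max(),v.min().round())
"
```

```text
top ptr centre [165.4 165.5 165.6 165.9 166.2 166.4 166.7 166.7 166.7 166.7 166.7 166.6
 166.6 166.7 166.8] blur 1.93 MED 166.63
  mark +y edge [176.2 176.5 176.7 176.8 176.9 177.1 177.2 177.2 177.3 177.3 177.2 177.
 176.8 176.7] centre 169.98
scene ptr centre [167.6 167.6 167.6 167.6 167.7 167.7 167.7 167.8 167.8 167.8 167.8 167.7
 167.6 167.7 167.6] blur 1.73 MED 167.67
  mark +y edge [174.8 176.3 176.6 176.8 176.8 176.7 176.6 176.6 176.6 176.6 176.5 176.6
 176.6 176.5] centre 169.56
home
top ptr centre [85.7 85.8 85.8 85.7 85.5 85.5 85.5 85.6 85.5 85.7 85.7 85.9 86.  85.9
 85.8] blur 1.63 MED 85.73
  mark +y edge [176.3 176.5 176.7 176.9 177.  177.1 177.2 177.2 177.3 177.3 177.2 177.
 176.8 176.7] centre 170.01
scene ptr centre [86.8 86.8 86.8 86.8 86.8 86.8 86.8 86.8 86.8 86.7 86.6 86.6 86.6 86.6
 86.6] blur 1.38 MED 86.81
  mark +y edge [175.3 176.4 176.6 176.8 176.8 176.7 176.6 176.6 176.6 176.5 176.5 176.6
 176.6 176.5] centre 169.57
t3 0.062 158.00000000000009 172.00000000000009 148.0
t3 0.064 158.00000000000009 172.50000000000009 111.0
t3 0.066 158.00000000000009 174.5000000000001 90.0
t3 0.068 158.00000000000009 176.0000000000001 87.0
t3 0.07 158.00000000000009 176.5000000000001 89.0
t0 0.062 158.00000000000009 172.00000000000009 139.0
t0 0.064 158.00000000000009 173.00000000000009 104.0
t0 0.066 158.00000000000009 174.5000000000001 84.0
t0 0.068 158.00000000000009 176.0000000000001 82.0
t0 0.07 158.00000000000009 176.5000000000001 84.0
```

Request:
jog_arm(turn=[[0, 0, 0], [0, 0, 0], [0, 0, 0], [0, 0, 0], [0, 0, 0], [0, 0, 0]], delta_pos=[[0.001, 0, 0], [0.001, 0, 0], [0.0004, 0, 0], [0, 0, 0], [0, 0, 0], [0, 0, 0]], gripper=[0.01, 0.01, 0.01, 0.01, 0.01, 0.01])

```text
time: 10.45
tool_pos: [0.4916, 0.0942, 0.0156]
tcp_rot: [2.348, 2.084, -0.004]
wrist_force: [-0.6, -10.9, -4.6]
width: 0.224
grip_force: 71.1
```

Run:
```python
from edge import *
st()
cv2.imwrite('pics/t4.png',np.mean([vision.read_camera('top') for i in range(6)],0)[...,::-1].round().astype(np.uint8))
cv2.imwrite('pics/s4.png',np.mean([vision.read_camera('scene') for i in range(6)],0)[...,::-1].round().astype(np.uint8))
run('t4','s4',.157,.18)
t=cv2.imread('pics/t4.png');s=cv2.imread('pics/s4.png')
# rectified at tip height, gauge y to the right, x up; 0.25 mm/px
Y,Xg=np.meshgrid(np.arange(.14,.19,.00025),np.arange(.09,.025,-.00025))
out=[]
for n,im in(('top',t),('scene',s)):
    W=np.c_[G(p,np.c_[Xg.ravel(),Y.ravel()]),np.full(Y.size,.048)]
    uv=proj(n,W).astype(np.float32).reshape(*Y.shape,2)
    out.append(cv2.resize(cv2.remap(im,uv[...,0],uv[...,1],cv2.INTER_CUBIC),None,fx=2,fy=2))
cv2.imwrite('pics/c4.png',np.hstack(out))
```

```text
t 10.45 gauge xy mm [-1.000e-01  1.282e+02] z 15.6 F gauge [  0.7 -10.9] -4.6 w 0.224 gf 71.09252214431763
yaw err deg 0.12 toolz [-2.0e-04 -3.2e-03 -1.0e+00]
top ptr centre [166.7 166.8 167.  167.6 168.2 168.6 168.9 169.  169.  169.  169.  169.
 169.1 169.2 169.2] blur 2.16 MED 168.97
  mark +y edge [176.2 176.5 176.7 176.8 177.  177.1 177.2 177.2 177.3 177.3 177.2 177.
 176.8 176.7] centre 169.98
scene ptr centre [168.9 169.  169.  169.  169.1 169.1 169.2 169.3 169.5 169.6 169.8 169.9
 169.9 170.  170. ] blur 1.69 MED 169.28
  mark +y edge [174.8 176.3 176.6 176.8 176.8 176.7 176.6 176.6 176.6 176.6 176.5 176.6
 176.6 176.5] centre 169.56
```

View pics/c4.png

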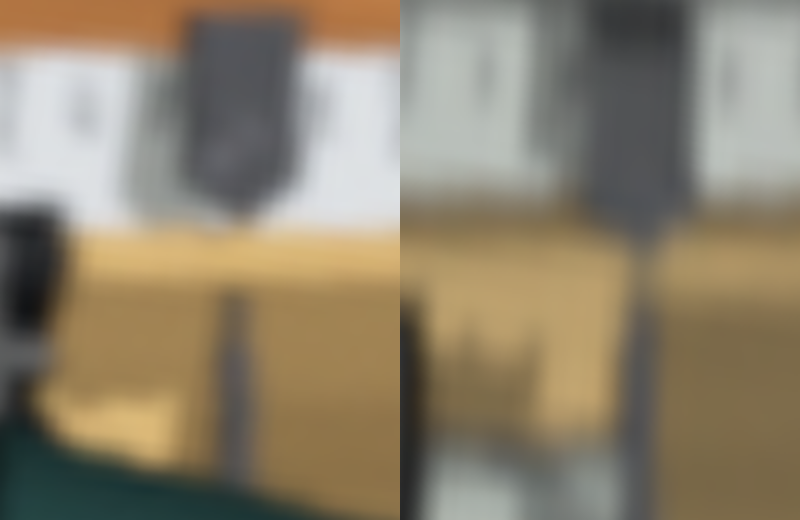

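Rectified at tip height, the pointer (235 top, 640 scene) sits under the nose (240 and 645) to within about 0.5 mm. One small nudge, then check that it holds steady and hand in.

Request:
jog_arm(turn=[[0, 0, 0], [0, 0, 0], [0, 0, 0], [0, 0, 0], [0, 0, 0], [0, 0, 0], [0, 0, 0], [0, 0, 0]], delta_pos=[[0.0004, 0, 0], [0, 0, 0], [0, 0, 0], [0, 0, 0], [0, 0, 0], [0, 0, 0], [0, 0, 0], [0, 0, 0]], gripper=[0.01, 0.01, 0.01, 0.01, 0.01, 0.01, 0.01, 0.01])

```text
time: 11.72
tool_pos: [0.4916, 0.0945, 0.0156]
tcp_rot: [2.348, 2.084, -0.004]
wrist_force: [0.3, -9.7, -3.3]
width: 0.219
grip_force: 71.1
```

Run:
```python
from edge import *
st()
snap('top','t5');snap('scene','s5');run('t5','s5',.157,.18)
print(ticket.finish_job())
```

```text
t 11.72 gauge xy mm [-1.000e-01  1.286e+02] z 15.6 F gauge [ 1.5 -9.6] -3.3 w 0.219 gf 71.0971999168396
yaw err deg 0.12 toolz [-2.0e-04 -3.3e-03 -1.0e+00]
top ptr centre [166.9 166.9 167.1 167.7 168.5 169.1 169.4 169.4 169.4 169.5 169.5 169.7
 169.8 169.9 169.9] blur 2.02 MED 169.43
  mark +y edge [176.2 176.5 176.7 176.9 177.  177.  177.2 177.2 177.3 177.3 177.2 177.
 176.8 176.7] centre 170.0
scene ptr centre [169.  169.1 169.1 169.2 169.2 169.4 169.6 169.7 169.9 170.  170.2 170.2
 170.1 170.2 170.1] blur 1.68 MED 169.72
  mark +y edge [175.1 176.3 176.6 176.8 176.8 176.7 176.6 176.6 176.6 176.6 176.5 176.6
 176.6 176.5] centre 169.57
the job is handed in; nothing more can be done
None
```

I pushed the cover to its stop, drew the rod out until its pointer was within about 0.6 mm of the mark tip in both camera views, and handed the job in with the gripper still holding it; the mark had not moved, and the arm stayed clear of the glue jar, offcut and try square, which I did not re-measure.

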